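Rack the thread tubes by height on the thread stand

TASK

Put the four cream thread tubes on the spindles of the wooden thread stand, one on each, in order of height: the shortest goes next to the thread cutter because it is used up first, and they get taller step by step to the tallest beside the pin tin. Each tube must sit upright and all the way down over its spindle; do not shift the stapler, the sticky notes or the garment tags on the counter.

Things in the scene. Friction and masses are not known exactly. Their poses are not given: they have to be found in the camera images.
- tube_p: loose upright tube of cream thread wound on an open cardboard core, the shortest of four: 50 mm high, 38 mm across, straight-sided; a 24 mm bore runs right through it. Origin: centre of its underside; z is its axis, up. Starts standing on the counter, in any place of the four tubes.
- tube_q: loose upright tube of cream thread wound on an open cardboard core, the second shortest of four: 68 mm high, 44 mm across, straight-sided; a 24 mm bore runs right through it. Origin: centre of its underside; z is its axis, up. Starts standing on the counter, in any place of the four tubes.
- tube_r: loose upright tube of cream thread wound on an open cardboard core, the second tallest of four: 86 mm high, 50 mm across, straight-sided; a 24 mm bore runs right through it. Origin: centre of its underside; z is its axis, up. Starts standing on the counter, in any place of the four tubes.
- tube_s: loose upright tube of cream thread wound on an open cardboard core, the tallest of four: 104 mm high, 56 mm across, straight-sided; a 24 mm bore runs right through it. Origin: centre of its underside; z is its axis, up. Starts standing on the counter, in any place of the four tubes.
- spindle_a: one of four identical fixed steel pins, 8 mm thick, each on a black seat 42 mm across, in a row 80 mm apart along a pale wooden board (thread stand, 460 x 84 x 12 mm, flat on the counter). Origin: on the pin's axis at the board's top, 12 mm above the counter; a tube rests on the seat 4 mm above it; the tip is 44 mm above it. The letter says nothing about the place in the row.
- spindle_b: one of four identical fixed steel pins, 8 mm thick, each on a black seat 42 mm across, in a row 80 mm apart along a pale wooden board (thread stand, 460 x 84 x 12 mm, flat on the counter). Origin: on the pin's axis at the board's top, 12 mm above the counter; a tube rests on the seat 4 mm above it; the tip is 44 mm above it. The letter says nothing about the place in the row.
- spindle_c: one of four identical fixed steel pins, 8 mm thick, each on a black seat 42 mm across, in a row 80 mm apart along a pale wooden board (thread stand, 460 x 84 x 12 mm, flat on the counter). Origin: on the pin's axis at the board's top, 12 mm above the counter; a tube rests on the seat 4 mm above it; the tip is 44 mm above it. The letter says nothing about the place in the row.
- spindle_d: one of four identical fixed steel pins, 8 mm thick, each on a black seat 42 mm across, in a row 80 mm apart along a pale wooden board (thread stand, 460 x 84 x 12 mm, flat on the counter). Origin: on the pin's axis at the board's top, 12 mm above the counter; a tube rests on the seat 4 mm above it; the tip is 44 mm above it. The letter says nothing about the place in the row.
- cutter: thread cutter: fixed black and grey block with a steel blade in a slot, 50 x 32 mm, 25 mm high, on one end of the thread stand (either end), in line with the pins, 72 mm from the nearest. On the other end, at the same distance, a round teal pin tin, 60 mm across, 21 mm high, is fixed. Origin: centre of its underside, on the board's top.
- tag_bundle: bystander: ringed bundle of garment tags, 36 x 94 x 23 mm, on the counter near its front edge. Origin: centre of its underside.
- stapler: bystander: dark stapler, 33 x 136 x 43 mm, on the counter to the right. Origin: centre of its underside.
- sticky_block: bystander: yellow block of sticky notes, 51 x 51 x 18 mm, on the counter to the left. Origin: centre of its underside.
There are look-alikes about, which are no part of the job. What is shaped like the tube_q but turquoise is not meant. Leave any purple look-alike of the tube_r alone.

How it is judged (in metres and radians):
At the end, for the whole second after the job is handed in: Every tube stands over a spindle (axis within 12 mm of the pin's, underside within 6 mm of the seat's height, less than 7 degrees off upright), released and at rest, and counted from the cutter the spindles hold the 50, 68, 86 and 104 mm tubes in this order ((horizontal distance between tube_p and spindle_a below 0.012 m or horizontal distance between tube_p and spindle_b below 0.012 m or horizontal distance between tube_p and spindle_c below 0.012 m or horizontal distance between tube_p and spindle_d below 0.012 m) and horizontal distance between tube_p and cutter between 0.047 and 0.097 m and height (world z) of tube_p between 0.01 and 0.022 m and angle between each of tube_p, tube_q, tube_r, tube_s's own z axis and vertical below 0.12 rad and linear speed of each of tube_p, tube_q, tube_r, tube_s below 0.03 m/s and contact force between each of tube_p, tube_q, tube_r, tube_s and the fingers below 0.1 N and (horizontal distance between tube_q and spindle_a below 0.012 m or horizontal distance between tube_q and spindle_b below 0.012 m or horizontal distance between tube_q and spindle_c below 0.012 m or horizontal distance between tube_q and spindle_d below 0.012 m) and horizontal distance between tube_q and cutter between 0.127 and 0.177 m and height (world z) of tube_q between 0.01 and 0.022 m and (horizontal distance between tube_r and spindle_a below 0.012 m or horizontal distance between tube_r and spindle_b below 0.012 m or horizontal distance between tube_r and spindle_c below 0.012 m or horizontal distance between tube_r and spindle_d below 0.012 m) and horizontal distance between tube_r and cutter between 0.207 and 0.257 m and height (world z) of tube_r between 0.01 and 0.022 m and (horizontal distance between tube_s and spindle_a below 0.012 m or horizontal distance between tube_s and spindle_b below 0.012 m or horizontal distance between tube_s and spindle_c below 0.012 m or horizontal distance between tube_s and spindle_d below 0.012 m) and horizontal distance between tube_s and cutter between 0.287 and 0.337 m and height (world z) of tube_s between 0.01 and 0.022 m); the robot touches nothing.
It fails at once if the bundle of garment tags is shifted by more than 20 mm (distance of tag_bundle from where it was at the start of the episode above 0.02 m).
It fails at once if the stapler is shifted by more than 20 mm (distance of stapler from where it was at the start of the episode above 0.02 m).
It fails at once if the sticky note block is shifted by more than 20 mm (distance of sticky_block from where it was at the start of the episode above 0.02 m).
It also fails if it takes over 102 s, if anything falls off the work surface, if the arm or the gripper's body presses on something with over 40 N, if the wrist force passes 120 N, or if a joint passes its speed limit or range.

ROBOT

A 6-joint arm with a two-finger parallel gripper is mounted at the origin on a cart in front of the work surface, level with it; the furniture and walls round the work are solid. World frame = base frame: x ahead of the robot, y to its left, z up, the work surface at z = 0. Lengths are in m, angles in degrees, forces in N, time in s.
With the tool pointing down it reaches from about 0.35 to 0.875 m from the base axis. Payload 4.2 kg.
Tool frame: the origin (TCP) lies midway between the tips of the shut fingers; the grasp point (between the pads) lies 19 mm behind it (r.pinch_z is the distance from the TCP to the grasp point, in m); z points along the fingers, y is the line along which they close (so a half turn about z gives the same grasp; the last joint's range is limited). The gripper opens to 87 mm and grips with 3 to 60 N. Pads are 19 mm wide; open, the fingers measure 117 mm over their backs; the gripper's body (75 mm by 190 mm) begins 51 mm behind the grasp point.
Start: joints at [-56.803, 22.042, 0.453, 0, -68.411, -14.817], TCP at [0.197, -0.593, 0.223] pointing down, gripper open.
Joint ranges: [-179.83, 179.83], [-69.29, 118.12], [-61.27, 80.66], [-181.25, 117.63], [-171.15, -9.14], [-177.46, 177.46]. Speed limits (degrees/s): [159.86, 159.86, 180, 180, 180, 180].

INTERFACE

Orientations are given as a 3x3 rotation matrix whose columns are the frame's x, y, z axes.
In Python, from station import r, imaging, models gives the robot as it stands. The module is installed in compiled form; this text tells all that it offers.
- The arm moves only by the tool apply_moves, never from a script. Its argument "moves" is a list of rows, each a list of 2 entries, a list of its own where there are three numbers: the shift along the tool's x, y, z in m, then the turn about the tool's z in degrees. A call has 1 to 5 rows; each row shifts and turns the commanded pose from where the row before left it, along the tool's axes as they then stand; what a row does not reach is not made up. A row lasts 1/12 s, in which the tool goes at most 41.7 mm and 7.16 degrees, less where a joint would pass 70% of its speed; a pose out of reach is approached as far as the arm can. A call is refused whole if a number of a shift passes 0.0417 or a number of a turn 7.16, either way. A call with a gripper value outside its range is refused whole. "hand" is the finger opening in m, from 0 to 0.087, set as the call begins (left out, the last holds). The fingers move at their own pace and stop on an object; the grip force is fixed at half the most. Time passes only in rows, so rows that do not move let the fingers close. It gives the time, the measured TCP pose, the force, the opening and the grip force at its end, in the units of the state.
- r.sense(): the state, without advancing time (a new reading comes with each control period).
- imaging.capture(name): name is "side" or "top"; returns a dict with "frame" (400x640x3 uint8, blue, green, red), "intrinsics" (3x3 intrinsics, pixels), "dist" ([k1, k2, p1, p2, k3] as OpenCV has them; the pictures are not rectified), "eye" and "orientation" of the camera in the world. Camera axes: x right, y down, z forward; pixel columns grow to the right and rows downward; lengths in m; the calibration is good to about 2 mm. A picture is of the moment at which its call begins. There is no depth.
- r.finish_job(): hands the job in; it is judged then, once.
Trained networks look in a picture, given as the dict that the camera call returned (one of the last four; its "shot" number tells which), for a name from the list of things; names that differ only in an ending like _2 or _b are one class to them, and where a whole thing is asked for, a point or a joint stands for the part that bears it (a point fixed in the world has none). Each returns a list of dicts, best first, with "confidence" (0 to 1); they miss things now and then, are a little off and sometimes report something else, mostly with a low value. They report only what shows in the picture. A call takes as long as a camera call. They do not tell look-alikes from the thing itself.
- models.cut_out(picture, target): "region" (400x640 bool, what is visible of it) and "extent" ([left, top, width, height] as shares, 0 to 1, of the picture: columns of its width, rows of its height, round what is visible of it).
- models.place_of(picture, target): "at" ([column, row] as shares, 0 to 1, of the picture: columns of its width, rows of its height: a listed point, or the origin of a listed thing).
The state is a dict: "time_s": time; "joints": joint angles; "joint_velocities": joint speeds; "effort": joint torques, N m; "tcp_pos": TCP position; "ee_rot": TCP orientation; "wrist_force": force on the tool from outside, world axes, zero at the start; "moment": the same for the moment, N m; "gripper_width": opening from 0.0 (shut) to 1.0 (fully open); "gripper_force": force on a finger pad.
Only numpy, scipy, OpenCV 4.12 (cv2) and the standard library are available. Lean on these libraries where they do the work, as an engineer would, in place of code of your own. Each camera call takes 0.05 s, during which the arm holds its last target. There are 200 camera calls.

## Working session

There is one attempt and no reset: what is moved stays moved. The work goes in short steps, Python scripts to look and compute and a tool call to move; the robot and the scene stay as the last step left them, time stands still between calls to the robot, and variables do not carry over. Pictures are saved under pics/ and viewed, at most 14 in all, crops included, and the job is handed in when it is done.

Besides the shell and the picture viewer there is one more tool, called after "Emit:" as a command line: name --argument value ..., lists and objects as JSON in quotes. apply_moves: Moves the arm, as the interface text tells. Its arguments: {"type":"object","properties":{"moves":{"type":"array"},"hand":{"type":"number"}},"required":["moves"]}

```bash
mkdir -p pics
python3 - <<'E'
from station import r, imaging, models
import cv2
print(r.sense())
for n in("top","side"):
    p=imaging.capture(n); cv2.imwrite(f"pics/{n}0.png",p["frame"])
    print(n,p["eye"],p["orientation"],p["intrinsics"],p["dist"])
    for t in("tube_p","tube_q","tube_r","tube_s","spindle_a","cutter","tag_bundle","stapler","sticky_block"):
        print(t,[(round(d["confidence"],2),round(d["at"][0]*640),round(d["at"][1]*400)) for d in models.place_of(p,t)])
E
```

```text
{'time_s': 0.0, 'joints': array([-5.68038139e+01,  2.20913060e+01,  3.79224398e-01, -3.09267648e-02,
       -6.84102063e+01, -1.48156775e+01]), 'joint_velocities': array([ 0.03697211, -0.00872074,  0.05722552, -0.00701748, -0.01600383,
       -0.02087554]), 'effort': array([-2.18844377e-05, -3.90666318e+01,  1.87398756e+01,  4.21993867e+00,
        1.08944948e-02, -2.03162449e-04]), 'tcp_pos': array([ 0.19690481, -0.59253297,  0.22144505]), 'ee_rot': array([[-9.49046093e-01, -3.15136404e-01, -7.48537557e-04],
       [-3.15137287e-01,  9.49043857e-01,  2.06075929e-03],
       [ 6.09746974e-05,  2.19164765e-03, -9.99997596e-01]]), 'wrist_force': array([ 0.36785089,  0.2399131 , -0.19730933]), 'moment': array([ 0.01209985, -0.01540095, -0.0043018 ]), 'gripper_force': 0.0, 'gripper_width': 1.0026819718796052}
top [ 0.34177703 -0.02274176  1.15365273] [[-0.02748117 -0.98888987  0.14608769]
 [-0.99939627  0.03028777  0.01702188]
 [-0.02125744 -0.14553171 -0.98912519]] [[413.9693678    0.         316.21653803]
 [  0.         413.9693678  207.04067566]
 [  0.           0.           1.       
[... 1223 characters left out ...]
 333, 219), (0.58, 333, 279), (0.51, 341, 188), (0.46, 343, 161), (0.44, 340, 176)]
tube_q [(0.82, 335, 257), (0.71, 360, 266), (0.58, 333, 219), (0.58, 333, 279), (0.51, 341, 188), (0.46, 343, 161), (0.44, 340, 176)]
tube_r [(0.82, 335, 257), (0.71, 360, 266), (0.58, 333, 219), (0.58, 333, 279), (0.51, 341, 188), (0.46, 343, 161), (0.44, 340, 176)]
tube_s [(0.82, 335, 257), (0.71, 360, 266), (0.58, 333, 219), (0.58, 333, 279), (0.51, 341, 188), (0.46, 343, 161), (0.44, 340, 176)]
spindle_a [(0.68, 294, 196), (0.65, 297, 224), (0.53, 291, 208), (0.4, 296, 180)]
cutter [(0.46, 294, 238)]
tag_bundle [(0.78, 365, 246), (0.25, 292, 225)]
stapler [(0.56, 348, 143)]
sticky_block [(0.16, 369, 248)]
```

View pics/top0.png

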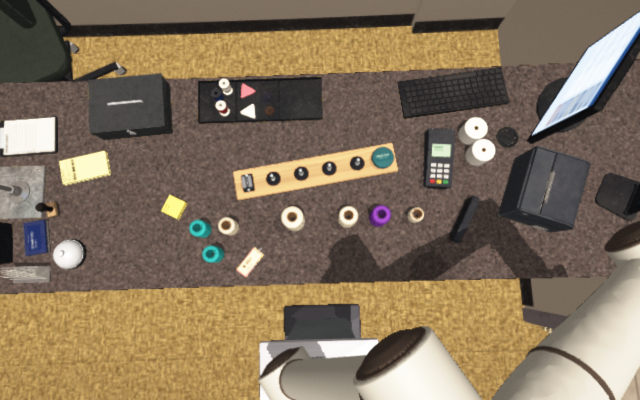

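View pics/side0.png

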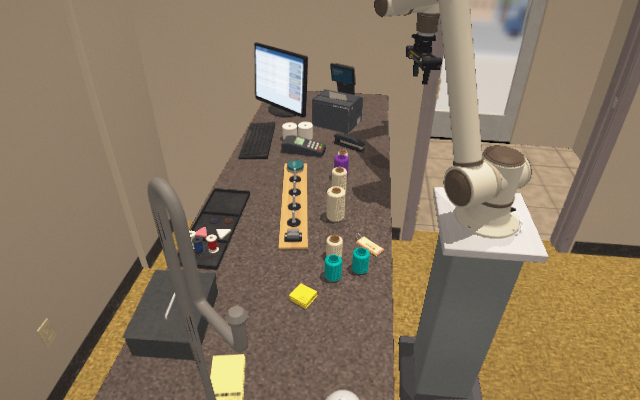

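The top picture shows cream tubes at (228,227), (293,218), (347,216) and (416,214). The look-alikes are turquoise at (199,229) and (212,254), and purple at (380,215). The cutter is at the left end of the stand (248,182) and the pin tin at the right end (383,157). I choose the four cream ones, then fit sizes and poses and check them in a crop.

```bash
cat > h.py <<'E'
import numpy as np, cv2
from scipy.optimize import minimize, least_squares
from station import r, imaging, models
SZ={"p":(.050,.038),"q":(.068,.044),"r":(.086,.050),"s":(.104,.056)}
def proj(p,X):
    R=np.array(p["orientation"]).T; t=-R@np.array(p["eye"])
    return cv2.projectPoints(np.array(X,float).reshape(-1,3),cv2.Rodrigues(R)[0],t,np.array(p["intrinsics"]),np.array(p["dist"]))[0][:,0]
def ray(p,px,z):
    u=cv2.undistortPoints(np.array([[px]],float),np.array(p["intrinsics"]),np.array(p["dist"]))[0,0]
    d=np.array(p["orientation"])@np.r_[u,1]; e=np.array(p["eye"]); return (e+d*(z-e[2])/d[2])[:2]
A=np.linspace(0,2*np.pi,40)
def sil(p,x,y,h,dia,z0=0):
    c=np.c_[x+dia/2*np.cos(A),y+dia/2*np.sin(A)]
    q=proj(p,np.r_[np.c_[c,0*A+z0],np.c_[c,0*A+z0+h]])
    m=np.zeros((1600,2560),np.uint8); cv2.fillConvexPoly(m,cv2.convexHull(np.round(q*4+1.5).astype(np.int32)),1)
    return cv2.resize(m*255,(640,400),interpolation=cv2.INTER_AREA)/255.
def fit(p,reg,x,y,h,dia,z0=0):
    g=reg.astype(float)
    f=lambda v:1-np.minimum(s:=sil(p,v[0]/100,v[1]/100,h,dia,z0),g).sum()/np.maximum(s,g).sum()
    o=minimize(f,[x*100,y*100],method="Nelder-Mead",options=dict(initial_simplex=[[x*100,y*100],[x*100+1,y*100],[x*100,y*100+1]],xatol=.02,fatol=1e-4))
    return o.x/100,o.fun
def save(p,n,x0,x1,y0,y1,k):
    cv2.imwrite("pics/"+n,cv2.resize(p["frame"][y0:y1,x0:x1],None,fx=k,fy=k,interpolation=cv2.INTER_CUBIC))
E
python3 - <<'E'
from h import *
P={n:imaging.capture(n) for n in("top","side")}
save(P["top"],"crop1.png",160,440,130,290,2.8)
T=P["top"]
for n,p in P.items():
    for d in models.cut_out(p,"tube_p"):
        g=d["region"]; e=np.array(d["extent"])*[640,400,640,400]
        col=np.median(p["frame"][g],0); c=e[:2]+e[2:]/2
        if col[0]>col[2]: continue
        print(n,c.round(),col,round(d["confidence"],2),g.sum())
        xy=ray(p,c,.04)
        for k,(h,dia) in SZ.items():
            o,f=fit(p,g,*xy,h,dia); print("  ",k,o.round(4),round(f,3))
    sp=[np.array(d["at"])*[640,400] for d in models.place_of(p,"spindle_a")]
    print("spind",[ray(p,s,.012).round(4) for s in sp]); 
    print("cut",[ray(p,np.array(d["at"])*[640,400],.012).round(4) for d in models.place_of(p,"cutter")])
E
```

```text
top [348. 217.] [188.5 220.5 236.5] 0.8 284
   p [ 0.4774 -0.0875] 0.457
   q [ 0.4752 -0.089 ] 0.214
   r [ 0.4736 -0.0873] 0.202
   s [ 0.4704 -0.0825] 0.38
top [294. 221.] [207. 233. 244.] 0.78 419
   p [0.4773 0.0647] 0.541
   q [0.4779 0.0659] 0.355
   r [0.4739 0.0607] 0.14
   s [0.4711 0.0592] 0.097
top [228. 228.] [146. 176. 196.] 0.63 269
   p [0.4615 0.238 ] 0.189
   q [0.4609 0.236 ] 0.141
   r [0.457  0.2312] 0.365
   s [0.4585 0.2216] 0.51
top [415. 216.] [121. 151. 181.] 0.43 171
   p [ 0.4768 -0.2724] 0.232
   q [ 0.4721 -0.2666] 0.457
   r [ 0.4691 -0.2574] 0.597
   s [ 0.4658 -0.2495] 0.69
top [248. 186.] [120. 127. 133.] 0.21 202
   p [0.5821 0.1854] 0.255
   q [0.5788 0.1838] 0.358
   r [0.571  0.1759] 0.516
   s [0.5685 0.1706] 0.629
spind [array([0.6146, 0.0451]), array([ 0.6422, -0.121 ]), array([ 0.6275, -0.0462]), array([0.5943, 0.1165])]
cut [array([0.5765, 0.1884]), array([ 0.472 , -0.0831])]
side [343. 176.] [114. 142. 161.] 0.84 281
   p [ 0.4758 -0.141 ] 0.31
   q [ 0.4758 -0.1179] 0.2
   r [ 0.4769 -0.11  ] 0.334
   s [ 0.4758 -0.1273] 0.492
side [334. 244.] [116. 145. 161.] 0.81 315
   p [0.4645 0.2165] 0.184
   q [0.4634 0.2228] 0.296
   r [0.4647 0.213 ] 0.48
   s [0.4647 0.2109] 0.61
side [336. 204.] [112. 141. 158.] 0.56 603
   p [0.474  0.0496] 0.604
   q [0.4741 0.048 ] 0.404
   r [0.4751 0.0447] 0.17
   s [0.4748 0.0476] 0.112
side [340. 151.] [ 55.   86.5 117.5] 0.38 6
   p [ 0.493  -0.3319] 0.962
   q [ 0.4804 -0.3003] 0.975
   r [ 0.4756 -0.3745] 0.981
   s [ 0.4718 -0.377 ] 0.986
spind [array([ 0.6287, -0.1601]), array([ 0.6154, -0.0293]), array([0.6143, 0.0367]), array([0.5927, 0.1178])]
cut [array([0.5813, 0.1902])]
```

View pics/crop1.png

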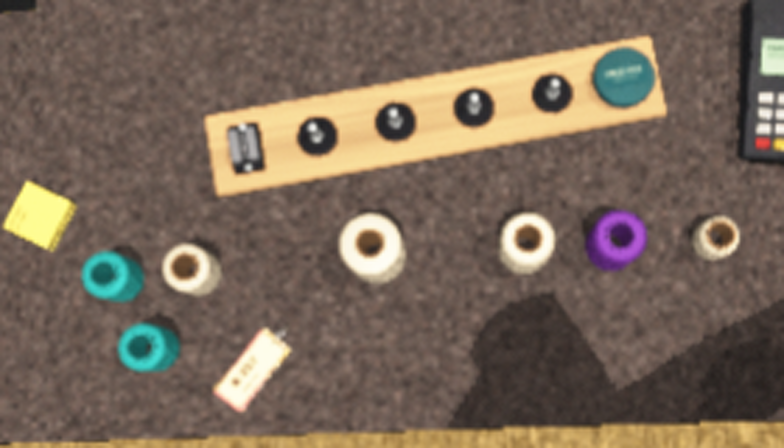

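```bash
cat >> h.py <<'E'
def mask(p,c,x,y,thr=(125,20)):
    f=p["frame"].astype(int); m=((f[...,2]>thr[0])&(f[...,2]-f[...,0]>thr[1]-40)).astype(np.uint8)
    m=cv2.morphologyEx(m,cv2.MORPH_OPEN,np.ones((2,2)))
    n,l,s,ce=cv2.connectedComponentsWithStats(m)
    i=min((i for i in range(1,n) if s[i,4]>60),key=lambda i:np.hypot(*(ce[i]-c)))
    cs,_=cv2.findContours((l==i).astype(np.uint8),cv2.RETR_EXTERNAL,cv2.CHAIN_APPROX_NONE)
    g=np.zeros(l.shape,np.uint8); cv2.fillPoly(g,[cv2.convexHull(np.vstack(cs))],1); return g>0
E
python3 - <<'E'
from h import *
P={n:imaging.capture(n) for n in("top","side")}
C={"q":((228,228),(334,244)),"s":((294,219),(336,204)),"r":((348,217),(340,178)),"p":((415,216),(342,155))}
f=P["top"]["frame"]; print("counter",np.median(f[230:240,310:330].reshape(-1,3),0))
for k,cc in C.items():
    for (n,p),c in zip(P.items(),cc):
        for th in (125,150):
            g=mask(p,c,0,0,(th,20)); xy=ray(p,c,SZ[k][0]/2)
            o,e=fit(p,g,*xy,*SZ[k]); print(k,n,th,g.sum(),o.round(4),round(e,3))
for n,p in P.items():
    f=p["frame"].astype(int); m=((f[...,2]-f[...,0]>45)&(f[...,2]>130)).astype(np.uint8); m[:140]*=(n=="side"); m[205:]*=(n=="side")
    if n=="side": m[:,:275]=0; m[:,315:]=0; m[250:]=0;m[:160]=0
    cs,_=cv2.findContours(m,cv2.RETR_EXTERNAL,cv2.CHAIN_APPROX_NONE); cs=[c for c in cs if len(c)>12]; hp=cv2.convexHull(np.vstack(cs))[:,0].astype(float)
    w=np.array([ray(p,q,.012) for q in hp])*1000; rc=cv2.minAreaRect(w.astype(np.float32)); print(n,rc)
    # dark seats
    sp=[np.array(d["at"])*[640,400] for d in models.place_of(p,"spindle_a")]; print(np.round(sp))
E
```

```text
counter [ 81.   89.  106.5]
q top 125 335 [0.4587 0.2356] 0.084
q top 150 296 [0.4594 0.2351] 0.085
q side 125 352 [0.459  0.2287] 0.248
q side 150 265 [0.4581 0.2263] 0.398
s top 125 500 [0.4714 0.0566] 0.072
s top 150 469 [0.4722 0.0566] 0.044
s side 125 979 [0.4703 0.0492] 0.315
s side 150 837 [ 0.4715 -0.0112] 0.291
r top 125 371 [ 0.4736 -0.0903] 0.055
r top 150 338 [ 0.4737 -0.0902] 0.069
r side 125 979 [0.4709 0.0513] 0.484
r side 150 837 [0.469 0.   ] 0.438
p top 125 219 [ 0.4761 -0.2765] 0.075
p top 150 193 [ 0.4761 -0.2768] 0.156
p side 125 979 [ 0.4801 -0.2905] 1.0
p side 150 837 [ 0.4801 -0.2905] 1.0
top ((610.6766967773438, 197.01531982421875), (1100.1116943359375, 162.29116821289062), 89.80694580078125)
[[329. 170.]
 [296. 171.]
 [271. 178.]
 [358. 156.]
 [177. 205.]]
side ((612.95166015625, -2.634490966796875), (83.93479919433594, 465.6083679199219), 8.523297309875488)
[[293. 225.]
 [292. 208.]
 [294. 197.]
 [295. 178.]]
```

Run:
```python
from h import *
p=imaging.capture("top")
f=p["frame"].astype(int); m=((f[...,2]-f[...,0]>45)&(f[...,2]>130)).astype(np.uint8)
z=np.zeros_like(m); z[140:202,228:402]=1; m*=z
n,l,s,ce=cv2.connectedComponentsWithStats(m); m=(l==1+np.argmax(s[1:,4])).astype(np.uint8)
cs,_=cv2.findContours(m,cv2.RETR_EXTERNAL,cv2.CHAIN_APPROX_NONE); hp=cv2.convexHull(np.vstack(cs))[:,0].astype(float)
w=np.array([ray(p,q,.012) for q in hp])*1000; rc=cv2.minAreaRect(w.astype(np.float32)); print(rc)
# seats: dark holes inside hull
H=np.zeros_like(m); cv2.fillConvexPoly(H,hp.astype(np.int32),1)
d=((f.max(2)<75)&(H>0)).astype(np.uint8); d=cv2.morphologyEx(d,cv2.MORPH_CLOSE,np.ones((5,5)))
n,l,s,ce=cv2.connectedComponentsWithStats(d)
S=[]
for i in range(1,n):
    if s[i,4]>60: q=ray(p,s[i,:2]+(s[i,2:4]-1)/2,.015); S.append(q); print(s[i],q.round(4))
# also full hull with convex: fixed-size rect fit
def res(v):
    d=np.array([np.sin(v[2]),-np.cos(v[2])]); nn=np.array([d[1],-d[0]]); u=(w/1000-v[:2])@d; t=(w/1000-v[:2])@nn
    return np.maximum(abs(u)-.23,abs(t)-.042)
o=least_squares(res,[.612,-.003,.15],loss="soft_l1",f_scale=.002); print(o.x[:2],np.degrees(o.x[2]),np.abs(o.fun).mean())
d=np.array([np.sin(o.x[2]),-np.cos(o.x[2])])
for k in(-.12,-.04,.04,.12): print((o.x[:2]+k*d).round(4), proj(p,np.r_[o.x[:2]+k*d,.016]).round(1))
```

```text
((613.6376953125, -2.0621185302734375), (87.2667007446289, 462.20489501953125), 8.69313907623291)
[351 157  13  13 125] [ 0.6318 -0.1214]
[323 162  13  13  99] [ 0.62   -0.0422]
[295 167  13  13 127] [0.6081 0.037 ]
[267 173  13  12 121] [0.5948 0.1162]
[ 0.61354483 -0.00201073] 8.727447569319885 0.0010579533380319346
[0.5953 0.1166] [[272.8 178.2]]
[0.6075 0.0375] [[300.8 173.2]]
[ 0.6196 -0.0415] [[328.8 168. ]]
[ 0.6318 -0.1206] [[356.7 162.9]]
```

```bash
cat >> h.py <<'E'
def to(x,y,z,yaw=188.7):
    s=r.sense(); R=s["ee_rot"]; d=R.T@(np.array([x,y,z])-s["tcp_pos"])
    a=np.degrees(np.arctan2(R[1,1],R[0,1])); t=-((yaw-a+180)%360-180)
    print("t",round(s["time_s"],2),"tcp",s["tcp_pos"].round(4),"shift",d.round(4),"turn",round(t,2),"w",round(s["gripper_width"]*87,1),"gf",round(s["gripper_force"],1),"F",s["wrist_force"].round(1),"tilt",R[:2,2].round(3))
E
python3 -c "
from h import *
to(.476,-.2767,.12)"
```

```text
t 1.65 tcp [ 0.1971 -0.5931  0.2226] shift [-0.3644  0.2123  0.1026] turn -80.32 w 87.0 gf 0.0 F [-0.2  1.1  0.2] tilt [-0.  0.]
```

Emit:
apply_moves --moves '[[[0, 0, 0], -7], [[0, 0, 0], -7], [[0, 0, 0], -7], [[0, 0, 0], -7], [[0, 0, 0], -7]]'

```text
time_s: 2.07
tcp_pos: [0.1971, -0.5931, 0.2225]
ee_rot: [[-0.592, -0.806, -0.0], [-0.806, 0.592, 0.0], [0.0, 0.0, -1.0]]
wrist_force: [-0.1, 0.4, 0.4]
gripper_width: 0.998
gripper_force: 0.0
```

Emit:
apply_moves --moves '[[[0, 0, 0], -7], [[0, 0, 0], -7], [[0, 0, 0], -7], [[0, 0, 0], -7], [[0, 0, 0], -7]]'

```text
time_s: 2.48
tcp_pos: [0.1971, -0.5931, 0.2225]
ee_rot: [[-0.022, -1.0, -0.0], [-1.0, 0.022, 0.0], [-0.0, 0.0, -1.0]]
wrist_force: [-0.0, 0.1, -0.2]
gripper_width: 1.002
gripper_force: 0.0
```

Emit:
apply_moves --moves '[[[0, 0, 0], -5.2], [[0, 0, 0], -5.1], [[-0.022, -0.027, 0], 0], [[-0.022, -0.027, 0], 0], [[-0.022, -0.027, 0], 0]]'

```text
time_s: 2.9
tcp_pos: [0.2675, -0.5149, 0.2223]
ee_rot: [[0.149, -0.989, -0.0], [-0.989, -0.149, 0.0], [-0.0, 0.0, -1.0]]
wrist_force: [0.6, -0.8, 0.0]
gripper_width: 0.999
gripper_force: 0.0
```

```bash
python3 -c "
from h import *
to(.476,-.2767,.12)"
```

```text
t 2.9 tcp [ 0.2675 -0.5149  0.2223] shift [-0.2044 -0.2418  0.1023] turn -0.12 w 87.0 gf 0.0 F [ 0.6 -0.8  0. ] tilt [-0.  0.]
```

Emit:
apply_moves --moves '[[[-0.0227, -0.0269, 0], 0], [[-0.0227, -0.0269, 0], 0], [[-0.0227, -0.0269, 0], 0], [[-0.0227, -0.0269, 0], 0], [[-0.0227, -0.0269, 0], 0]]'

```text
time_s: 3.32
tcp_pos: [0.3839, -0.3817, 0.2228]
ee_rot: [[0.151, -0.989, 0.0], [-0.989, -0.151, -0.0], [0.0, -0.0, -1.0]]
wrist_force: [0.7, -0.0, 0.9]
gripper_width: 0.998
gripper_force: 0.0
```

Emit:
apply_moves --moves '[[[-0.0227, -0.0269, 0], 0], [[-0.0227, -0.0269, 0], 0], [[-0.0227, -0.0269, 0], 0], [[-0.0227, -0.0269, 0], 0], [[0, 0, 0], 0]]'

```text
time_s: 3.73
tcp_pos: [0.4792, -0.2737, 0.2226]
ee_rot: [[0.157, -0.988, 0.002], [-0.988, -0.157, -0.0], [0.0, -0.002, -1.0]]
wrist_force: [-0.9, -0.5, 0.8]
gripper_width: 0.998
gripper_force: 0.0
```

Emit:
apply_moves --moves '[[[0, 0, 0.035], 0], [[0, 0, 0.035], 0], [[0, 0, 0.032], 0], [[0, 0, 0], 0]]' --hand 0.07

```text
time_s: 4.07
tcp_pos: [0.4711, -0.2753, 0.1144]
ee_rot: [[0.149, -0.989, -0.013], [-0.989, -0.149, 0.005], [-0.007, 0.012, -1.0]]
wrist_force: [-1.5, -0.3, -0.8]
gripper_width: 0.828
gripper_force: 0.0
```

Run:
```python
from h import *
to(.476,-.2767,.021)
p=imaging.capture("side"); save(p,"s1.png",250,450,60,260,3)
p=imaging.capture("top"); save(p,"t1.png",340,500,140,300,3)
```

```text
t 4.07 tcp [ 0.4711 -0.2753  0.1144] shift [ 0.0027 -0.0058  0.0933] turn -0.1 w 72.0 gf 0.0 F [-1.5 -0.3 -0.8] tilt [-0.013  0.005]
```

View pics/s1.png

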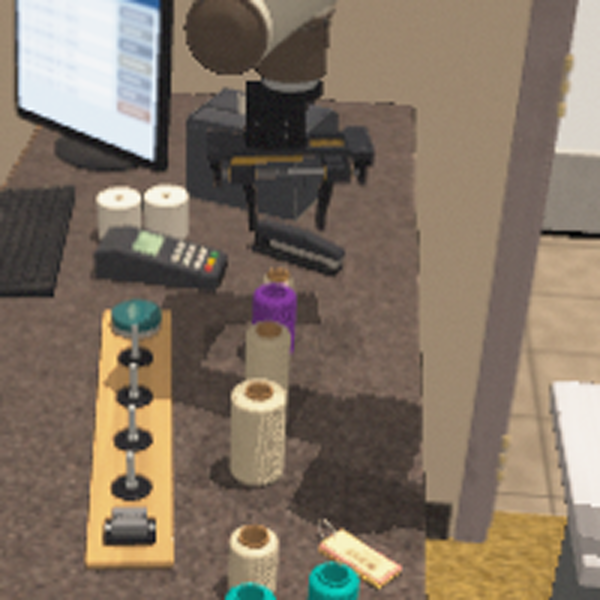

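The side picture shows the open gripper above the short tube, which is behind the purple one at about (342,152). The bystanders are clear of it. I'll go down and grip.

Emit:
apply_moves --moves '[[[0, 0, 0.03], 0], [[0, 0, 0.03], 0], [[0, 0, 0.02], 0], [[0, 0, 0.01], 0], [[0, 0, 0], 0]]'

```text
time_s: 4.58
tcp_pos: [0.476, -0.2775, 0.0306]
ee_rot: [[0.151, -0.989, -0.0], [-0.989, -0.151, -0.0], [0.0, 0.0, -1.0]]
wrist_force: [-1.2, 1.0, 0.7]
gripper_width: 0.806
gripper_force: 0.0
```

Run:
```python
from h import *
imaging.capture("side");to(.476,-.2767,.021)
```

```text
t 4.63 tcp [ 0.4769 -0.2777  0.0318] shift [-0.0012  0.0007  0.0108] turn 0.01 w 70.1 gf 0.0 F [ 0.1 -0.2  1.5] tilt [ 0.002 -0.001]
```

Emit:
apply_moves --moves '[[[0, 0, 0.0095], 0], [[0, 0, 0], 0]]'

```text
time_s: 4.8
tcp_pos: [0.4764, -0.2773, 0.0216]
ee_rot: [[0.151, -0.989, 0.002], [-0.989, -0.151, -0.0], [0.001, -0.002, -1.0]]
wrist_force: [-0.5, -0.6, 0.6]
gripper_width: 0.803
gripper_force: 0.0
```

Emit:
apply_moves --moves '[[[0, 0, 0], 0], [[0, 0, 0], 0], [[0, 0, 0], 0], [[0, 0, 0], 0], [[0, 0, 0], 0]]' --hand 0

```text
time_s: 5.22
tcp_pos: [0.4759, -0.2772, 0.0214]
ee_rot: [[0.151, -0.989, 0.001], [-0.989, -0.151, -0.0], [0.0, -0.001, -1.0]]
wrist_force: [-0.6, -1.3, -0.4]
gripper_width: 0.51
gripper_force: 0.0
```

Emit:
apply_moves --moves '[[[0, 0, 0], 0], [[0, 0, 0], 0], [[0, 0, -0.01], 0], [[0, 0, -0.02], 0], [[0, 0, -0.03], 0]]'

```text
time_s: 5.63
tcp_pos: [0.4735, -0.2764, 0.0797]
ee_rot: [[0.15, -0.989, -0.007], [-0.989, -0.15, 0.002], [-0.003, 0.006, -1.0]]
wrist_force: [0.2, -1.5, -1.3]
gripper_width: 0.421
gripper_force: 30.0
```

Emit:
apply_moves --moves '[[[0, 0, -0.03], 0], [[0, 0, -0.03], 0], [[0, 0, -0.02], 0], [[0, 0, 0], 0]]'

```text
time_s: 5.97
tcp_pos: [0.4784, -0.2783, 0.167]
ee_rot: [[0.152, -0.988, 0.01], [-0.988, -0.152, -0.004], [0.005, -0.009, -1.0]]
wrist_force: [1.5, 0.4, -0.4]
gripper_width: 0.419
gripper_force: 30.0
```

Run:
```python
from h import *
p=imaging.capture("side");to(.595,.1165,.161); save(p,"s2.png",250,450,60,260,3)
```

```text
t 6.02 tcp [ 0.4769 -0.2775  0.1642] shift [-0.3717 -0.1762  0.0033] turn -0.01 w 36.5 gf 30.0 F [ 0.7 -0.5 -0.6] tilt [ 0.006 -0.002]
```

View pics/s2.png

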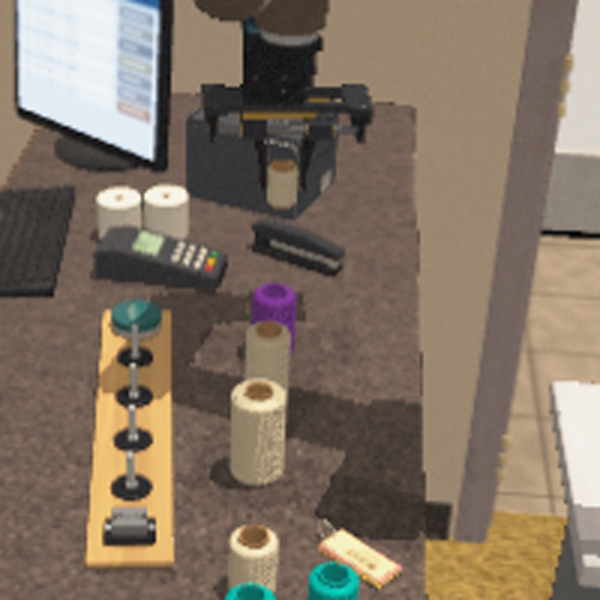

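The short tube hangs upright between the fingers (crop 281,185, opening 36.5 mm). I'll carry it to the spindle next to the cutter.

Emit:
apply_moves --moves '[[[-0.0266, -0.0126, 0], 0], [[-0.0266, -0.0126, 0], 0], [[-0.0266, -0.0126, 0], 0], [[-0.0266, -0.0126, 0], 0], [[-0.0266, -0.0126, 0], 0]]'

```text
time_s: 6.43
tcp_pos: [0.5169, -0.1348, 0.1598]
ee_rot: [[0.15, -0.989, -0.003], [-0.989, -0.15, 0.0], [-0.001, 0.003, -1.0]]
wrist_force: [0.1, -0.3, -0.8]
gripper_width: 0.421
gripper_force: 30.0
```

Emit:
apply_moves --moves '[[[-0.0266, -0.0126, 0], 0], [[-0.0266, -0.0126, 0], 0], [[-0.0266, -0.0126, 0], 0], [[-0.0266, -0.0126, 0], 0], [[-0.0266, -0.0126, 0], 0]]'

```text
time_s: 6.85
tcp_pos: [0.5591, 0.0061, 0.1597]
ee_rot: [[0.151, -0.989, -0.003], [-0.989, -0.151, -0.0], [-0.0, 0.003, -1.0]]
wrist_force: [0.0, -0.8, -0.8]
gripper_width: 0.415
gripper_force: 30.0
```

Emit:
apply_moves --moves '[[[-0.0266, -0.0126, 0], 0], [[-0.0266, -0.0126, 0], 0], [[-0.0266, -0.0126, 0], 0], [[-0.0256, -0.0122, 0], 0], [[0, 0, 0], 0]]'

```text
time_s: 7.27
tcp_pos: [0.5942, 0.1206, 0.1593]
ee_rot: [[0.155, -0.988, -0.001], [-0.988, -0.155, -0.0], [-0.0, 0.001, -1.0]]
wrist_force: [0.8, 0.2, -0.8]
gripper_width: 0.42
gripper_force: 30.0
```

Emit:
apply_moves --moves '[[[0, 0, 0.02], 0], [[0, 0, 0.02], 0], [[0, 0, 0.01], 0], [[0, 0, 0], 0], [[0, 0, 0], 0]]'

```text
time_s: 7.68
tcp_pos: [0.5932, 0.116, 0.1103]
ee_rot: [[0.151, -0.989, -0.002], [-0.989, -0.151, -0.001], [0.001, 0.002, -1.0]]
wrist_force: [1.1, 0.0, -0.2]
gripper_width: 0.421
gripper_force: 30.0
```

Run:
```python
from h import *
p=imaging.capture("side");to(.595,.1165,.037); save(p,"s3.png",250,350,150,250,5)
p=imaging.capture("top"); save(p,"t3.png",220,320,130,230,5)
cv2.imwrite("pics/c3.png",np.hstack([cv2.imread("pics/s3.png"),cv2.imread("pics/t3.png")])[:,::1][:, :1000]) 
a=cv2.resize(cv2.imread("pics/c3.png"),(800,400)); cv2.imwrite("pics/c3.png",a)
```

```text
t 7.73 tcp [0.594  0.1163 0.1114] shift [-0.0001 -0.001   0.0744] turn -0.02 w 36.6 gf 30.0 F [ 1.  -0.3  0.9] tilt [ 0. -0.]
```

View pics/c3.png

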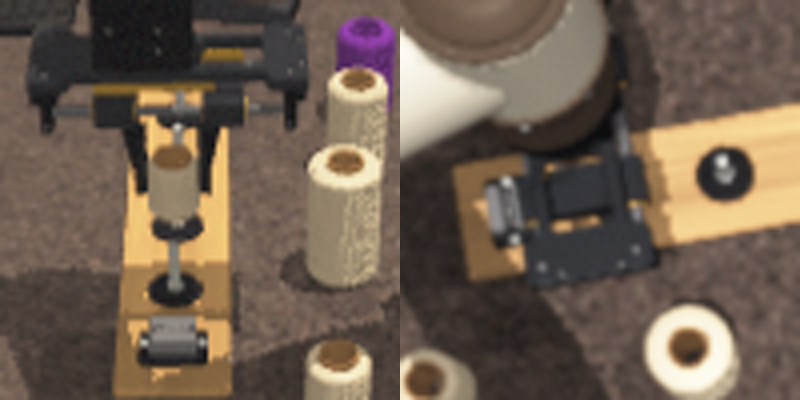

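The tube at crop (173,185) is in line with the first pin at (176,260). I'll lower it.

Emit:
apply_moves --moves '[[[0, -0.001, 0.02], 0], [[0, 0, 0.02], 0], [[0, 0, 0.015], 0], [[0, 0, 0.01], 0], [[0, 0, 0.005], 0]]'

```text
time_s: 8.2
tcp_pos: [0.5946, 0.1166, 0.0406]
ee_rot: [[0.151, -0.989, -0.0], [-0.989, -0.151, -0.0], [0.0, 0.0, -1.0]]
wrist_force: [0.8, 0.6, 0.2]
gripper_width: 0.417
gripper_force: 30.0
```

Emit:
apply_moves --moves '[[[0, 0, 0.003], 0], [[0, 0, 0], 0], [[0, 0, 0], 0], [[0, 0, 0], 0]]'

```text
time_s: 8.53
tcp_pos: [0.5953, 0.117, 0.0391]
ee_rot: [[0.151, -0.989, 0.002], [-0.989, -0.151, 0.001], [-0.0, -0.002, -1.0]]
wrist_force: [0.1, -0.1, -0.1]
gripper_width: 0.414
gripper_force: 30.0
```

Emit:
apply_moves --moves '[[[0, 0, 0], 0], [[0, 0, 0], 0], [[0, 0, 0], 0], [[0, 0, 0], 0]]' --hand 0.06

```text
time_s: 8.87
tcp_pos: [0.5948, 0.1168, 0.0384]
ee_rot: [[0.151, -0.989, 0.001], [-0.989, -0.151, 0.0], [-0.0, -0.001, -1.0]]
wrist_force: [-0.7, 0.5, -0.1]
gripper_width: 0.632
gripper_force: 0.0
```

Emit:
apply_moves --moves '[[[0, 0, -0.01], 0], [[0, 0, -0.025], 0], [[0, 0, -0.035], 0], [[0, 0, -0.035], 0], [[0, 0, -0.01], 0]]'

```text
time_s: 9.28
tcp_pos: [0.5979, 0.1176, 0.1603]
ee_rot: [[0.152, -0.988, 0.011], [-0.988, -0.152, 0.003], [-0.001, -0.011, -1.0]]
wrist_force: [0.9, -0.2, 1.4]
gripper_width: 0.686
gripper_force: 0.0
```

Run:
```python
from h import *
p=imaging.capture("side");to(.459,.235,.16); save(p,"s4.png",250,410,150,300,5)
g=mask(p,(295,215),0,0); print(g.sum(),fit(p,g,.595,.1165,.05,.038,.016)) if g.sum()<1500 else print(g.sum())
```

```text
t 9.33 tcp [0.5979 0.1177 0.1603] shift [-0.137   0.1194 -0.0009] turn 0.05 w 59.9 gf 0.0 F [-0.1  0.   1.7] tilt [0.012 0.004]
2305
```

View pics/s4.png

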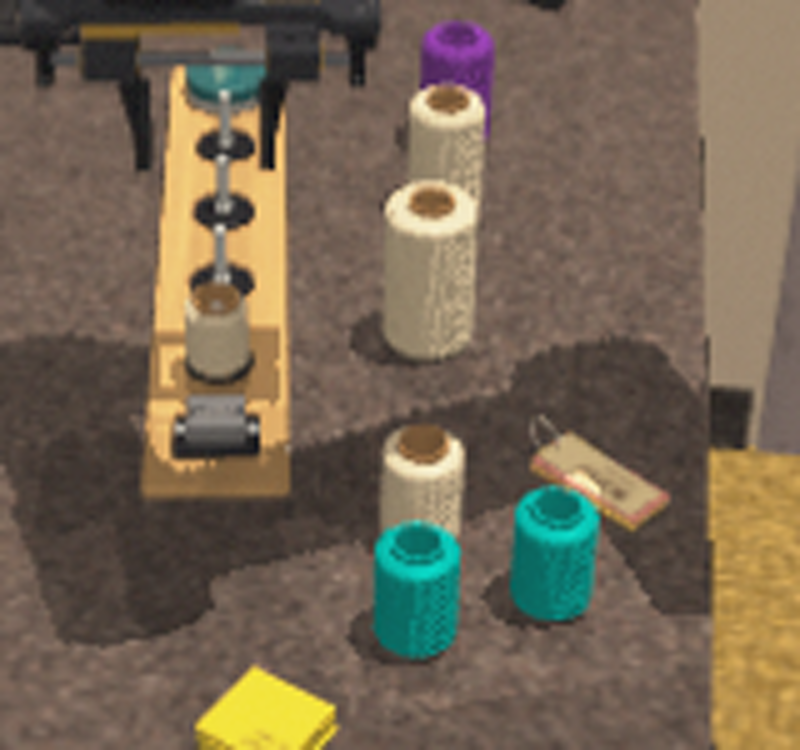

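The short tube sits down over the first pin (crop 217,330). Next is tube_q at (.459,.235), with the fingers opened to only 60 mm.

Emit:
apply_moves --moves '[[[-0.0227, 0.0199, 0], 0], [[-0.0227, 0.0199, 0], 0], [[-0.0227, 0.0199, 0], 0], [[-0.0227, 0.0199, 0], 0], [[-0.0227, 0.0199, 0], 0]]'

```text
time_s: 9.75
tcp_pos: [0.4778, 0.2143, 0.153]
ee_rot: [[0.15, -0.989, -0.0], [-0.989, -0.15, -0.0], [0.0, 0.0, -1.0]]
wrist_force: [-0.2, 0.7, 1.3]
gripper_width: 0.689
gripper_force: 0.0
```

Emit:
apply_moves --moves '[[[-0.0227, 0.017, 0], 0], [[0, 0, 0.02], 0], [[0, 0, 0.02], 0], [[0, 0, 0.02], 0], [[0, 0, 0], 0]]'

```text
time_s: 10.17
tcp_pos: [0.4562, 0.2321, 0.0897]
ee_rot: [[0.15, -0.989, -0.007], [-0.989, -0.15, -0.005], [0.004, 0.007, -1.0]]
wrist_force: [-0.2, -0.3, -0.4]
gripper_width: 0.688
gripper_force: 0.0
```

Run:
```python
from h import *
imaging.capture("side");imaging.capture("side");to(.459,.235,.033)
```

```text
t 10.27 tcp [0.4588 0.2336 0.093 ] shift [-0.0015 -0.0005  0.06  ] turn 0.0 w 60.3 gf 0.0 F [ 0.3 -0.2 -0.2] tilt [-0.001 -0.001]
```

Emit:
apply_moves --moves '[[[-0.0015, 0, 0.02], 0], [[0, 0, 0.02], 0], [[0, 0, 0.015], 0], [[0, 0, 0.005], 0], [[0, 0, 0], 0]]'

```text
time_s: 10.68
tcp_pos: [0.4589, 0.2351, 0.0331]
ee_rot: [[0.151, -0.989, -0.0], [-0.989, -0.151, -0.001], [0.001, 0.0, -1.0]]
wrist_force: [0.6, 0.3, 0.6]
gripper_width: 0.691
gripper_force: 0.0
```

Emit:
apply_moves --moves '[[[0, 0, 0], 0], [[0, 0, 0], 0], [[0, 0, 0], 0], [[0, 0, 0], 0], [[0, 0, 0], 0]]' --hand 0

```text
time_s: 11.1
tcp_pos: [0.4595, 0.236, 0.0342]
ee_rot: [[0.151, -0.988, 0.002], [-0.988, -0.151, 0.002], [-0.001, -0.002, -1.0]]
wrist_force: [0.5, 0.9, 4.2]
gripper_width: 0.49
gripper_force: 30.0
```

Emit:
apply_moves --moves '[[[0, 0, 0], 0], [[0, 0, -0.01], 0], [[0, 0, -0.02], 0], [[0, 0, -0.03], 0], [[0, 0, -0.03], 0]]'

```text
time_s: 11.52
tcp_pos: [0.4577, 0.2344, 0.1236]
ee_rot: [[0.151, -0.989, -0.003], [-0.989, -0.151, -0.002], [0.002, 0.003, -1.0]]
wrist_force: [1.0, 0.8, -0.6]
gripper_width: 0.491
gripper_force: 30.0
```

Emit:
apply_moves --moves '[[[0, 0, -0.02], 0], [[0, 0, -0.015], 0], [[0, 0, 0], 0], [[0, 0, 0], 0]]'

```text
time_s: 11.85
tcp_pos: [0.4584, 0.2352, 0.1586]
ee_rot: [[0.151, -0.989, 0.0], [-0.989, -0.151, 0.001], [-0.001, -0.001, -1.0]]
wrist_force: [-0.8, 0.2, -0.6]
gripper_width: 0.49
gripper_force: 30.0
```

Run:
```python
from h import *
imaging.capture("side");to(.6077,.0373,.158)
```

```text
t 11.9 tcp [0.4579 0.2348 0.1574] shift [ 0.2178 -0.1184 -0.0007] turn -0.05 w 42.9 gf 30.0 F [-0.2  0.3 -0.6] tilt [-0.001 -0.   ]
```

Emit:
apply_moves --moves '[[[0.0242, -0.0131, 0], 0], [[0.0242, -0.0131, 0], 0], [[0.0242, -0.0131, 0], 0], [[0.0242, -0.0131, 0], 0], [[0.0242, -0.0131, 0], 0]]'

```text
time_s: 12.32
tcp_pos: [0.5411, 0.124, 0.156]
ee_rot: [[0.151, -0.989, -0.004], [-0.989, -0.151, -0.002], [0.001, 0.004, -1.0]]
wrist_force: [0.3, -0.1, -0.1]
gripper_width: 0.487
gripper_force: 30.0
```

Emit:
apply_moves --moves '[[[0.0242, -0.0131, 0], 0], [[0.0242, -0.0131, 0], 0], [[0.0242, -0.0131, 0], 0], [[0.0242, -0.0131, 0], 0], [[0, 0, 0], 0]]'

```text
time_s: 12.73
tcp_pos: [0.6092, 0.0342, 0.1553]
ee_rot: [[0.147, -0.989, -0.003], [-0.989, -0.147, -0.002], [0.001, 0.004, -1.0]]
wrist_force: [0.2, 0.9, -0.6]
gripper_width: 0.492
gripper_force: 30.0
```

Emit:
apply_moves --moves '[[[0, 0, 0.02], 0], [[0, 0, 0.015], 0], [[0, 0, 0], 0], [[0, 0, 0], 0], [[0, 0, 0], 0]]'

```text
time_s: 13.15
tcp_pos: [0.6081, 0.038, 0.123]
ee_rot: [[0.152, -0.988, -0.0], [-0.988, -0.152, -0.001], [0.0, 0.0, -1.0]]
wrist_force: [0.1, -0.2, -0.6]
gripper_width: 0.486
gripper_force: 30.0
```

Run:
```python
from h import *
p=imaging.capture("side");to(.6077,.0373,.049); save(p,"s5.png",250,370,130,250,4)
```

```text
t 13.2 tcp [0.6085 0.0381 0.1237] shift [0.0007 0.001  0.0747] turn 0.02 w 42.9 gf 30.0 F [-1.8  0.  -0.5] tilt [ 0.001 -0.   ]
```

View pics/s5.png

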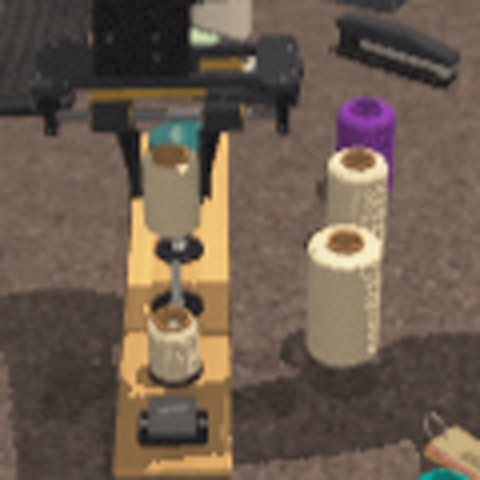

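Tube_q at crop (172,190) hangs over the second pin (177,275). I'll lower and release it, then lift. Tube_p is well below the gripper body.

Emit:
apply_moves --moves '[[[0, 0, 0.02], 0], [[0, 0, 0.02], 0], [[0, 0, 0.015], 0], [[0, 0, 0.01], 0], [[0, 0, 0.005], 0]]'

```text
time_s: 13.62
tcp_pos: [0.6078, 0.0379, 0.0524]
ee_rot: [[0.151, -0.989, -0.001], [-0.989, -0.151, -0.0], [0.0, 0.001, -1.0]]
wrist_force: [-0.5, -0.3, -1.3]
gripper_width: 0.493
gripper_force: 30.0
```

Emit:
apply_moves --moves '[[[0, 0, 0.003], 0], [[0, 0, 0], 0], [[0, 0, 0], 0], [[0, 0, 0], 0]]'

```text
time_s: 13.95
tcp_pos: [0.6088, 0.038, 0.051]
ee_rot: [[0.151, -0.989, 0.002], [-0.989, -0.151, 0.001], [-0.0, -0.002, -1.0]]
wrist_force: [-0.2, 0.4, -0.5]
gripper_width: 0.494
gripper_force: 30.0
```

Emit:
apply_moves --moves '[[[0, 0, 0], 0], [[0, 0, 0], 0], [[0, 0, 0], 0], [[0, 0, 0], 0]]' --hand 0.068

```text
time_s: 14.28
tcp_pos: [0.6083, 0.0378, 0.0503]
ee_rot: [[0.151, -0.989, 0.001], [-0.989, -0.151, 0.0], [-0.0, -0.001, -1.0]]
wrist_force: [-0.4, 0.0, -0.7]
gripper_width: 0.704
gripper_force: 0.0
```

Emit:
apply_moves --moves '[[[0, 0, -0.01], 0], [[0, 0, -0.025], 0], [[0, 0, -0.035], 0], [[0, 0, -0.035], 0], [[0, 0, -0.005], 0]]'

```text
time_s: 14.7
tcp_pos: [0.6122, 0.0383, 0.1683]
ee_rot: [[0.153, -0.988, 0.014], [-0.988, -0.153, 0.002], [0.0, -0.014, -1.0]]
wrist_force: [0.6, -0.6, 1.1]
gripper_width: 0.78
gripper_force: 0.0
```

Run:
```python
from h import *
p=imaging.capture("side");imaging.capture("top");to(.4737,-.0902,.16); save(p,"s6.png",250,370,130,250,4)
```

```text
t 14.8 tcp [0.6095 0.0382 0.1635] shift [0.1064 0.1537 0.0024] turn -0.01 w 68.2 gf 0.0 F [-0.5 -1.   0.3] tilt [0.006 0.002]
```

View pics/s6.png

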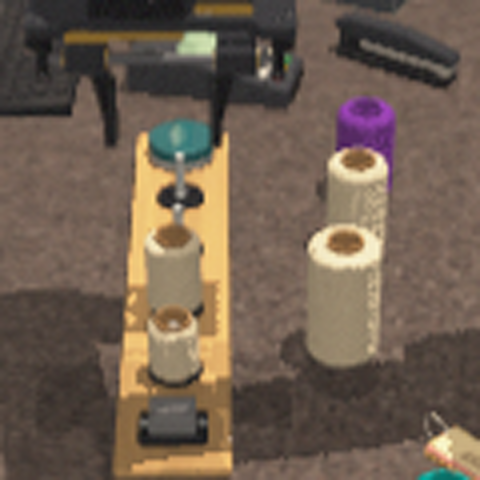

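Tube_q sits on the second pin (crop 173,265). Next is tube_r.

Emit:
apply_moves --moves '[[[0.0177, 0.0257, 0], 0], [[0.0177, 0.0257, 0], 0], [[0.0177, 0.0257, 0], 0], [[0.0177, 0.0257, 0], 0], [[0.0177, 0.0257, 0], 0]]'

```text
time_s: 15.22
tcp_pos: [0.492, -0.07, 0.1586]
ee_rot: [[0.151, -0.989, -0.003], [-0.989, -0.151, -0.0], [-0.0, 0.003, -1.0]]
wrist_force: [0.6, -0.6, 0.3]
gripper_width: 0.779
gripper_force: 0.0
```

Emit:
apply_moves --moves '[[[0.0177, 0.0257, 0], 0], [[0, 0, 0.02], 0], [[0, 0, 0.02], 0], [[0, 0, 0.005], 0], [[0, 0, 0], 0]]'

```text
time_s: 15.63
tcp_pos: [0.4697, -0.0908, 0.1129]
ee_rot: [[0.15, -0.989, -0.006], [-0.989, -0.15, -0.001], [-0.0, 0.006, -1.0]]
wrist_force: [0.2, 0.3, 0.9]
gripper_width: 0.78
gripper_force: 0.0
```

Run:
```python
from h import *
imaging.capture("side");imaging.capture("side");to(.4737,-.0902,.046)
```

```text
t 15.73 tcp [ 0.4719 -0.0904  0.115 ] shift [ 0.     -0.0018  0.069 ] turn 0.01 w 68.0 gf 0.0 F [0.9 0.7 0.6] tilt [-0.001 -0.   ]
```

Emit:
apply_moves --moves '[[[0, -0.001, 0.025], 0], [[0, 0, 0.02], 0], [[0, 0, 0.015], 0], [[0, 0, 0.009], 0], [[0, 0, 0], 0]]'

```text
time_s: 16.15
tcp_pos: [0.4722, -0.0902, 0.045]
ee_rot: [[0.151, -0.988, -0.003], [-0.989, -0.151, -0.0], [-0.0, 0.003, -1.0]]
wrist_force: [-0.4, 0.2, -0.3]
gripper_width: 0.788
gripper_force: 0.0
```

Emit:
apply_moves --moves '[[[0, 0, 0], 0], [[0, 0, 0], 0], [[0, 0, 0], 0], [[0, 0, 0], 0], [[0, 0, 0], 0]]' --hand 0

```text
time_s: 16.57
tcp_pos: [0.4742, -0.0902, 0.0473]
ee_rot: [[0.151, -0.988, 0.004], [-0.988, -0.151, 0.0], [0.0, -0.004, -1.0]]
wrist_force: [0.4, -0.3, 2.3]
gripper_width: 0.572
gripper_force: 30.0
```

Emit:
apply_moves --moves '[[[0, 0, 0], 0], [[0, 0, -0.01], 0], [[0, 0, -0.02], 0], [[0, 0, -0.03], 0], [[0, 0, -0.03], 0]]'

```text
time_s: 16.98
tcp_pos: [0.4707, -0.0905, 0.1358]
ee_rot: [[0.15, -0.989, -0.005], [-0.989, -0.15, -0.0], [-0.001, 0.005, -1.0]]
wrist_force: [0.6, 0.1, -1.7]
gripper_width: 0.574
gripper_force: 30.0
```

Emit:
apply_moves --moves '[[[0, 0, -0.01], 0], [[0, 0, -0.005], 0], [[0, 0, 0], 0], [[0, 0, 0], 0]]'

```text
time_s: 17.32
tcp_pos: [0.4714, -0.0903, 0.1499]
ee_rot: [[0.15, -0.989, -0.003], [-0.989, -0.15, 0.0], [-0.001, 0.003, -1.0]]
wrist_force: [0.3, 0.1, -2.2]
gripper_width: 0.578
gripper_force: 30.0
```

Run:
```python
from h import *
imaging.capture("side");to(.6198,-.0418,.151)
```

```text
t 17.37 tcp [ 0.4713 -0.0904  0.1495] shift [-0.0257 -0.1541 -0.002 ] turn -0.05 w 49.9 gf 30.0 F [ 0.5 -0.9 -2.2] tilt [-0.004  0.   ]
```

Emit:
apply_moves --moves '[[[-0.005, -0.0308, 0], 0], [[-0.005, -0.0308, 0], 0], [[-0.005, -0.0308, 0], 0], [[-0.005, -0.0308, 0], 0], [[-0.005, -0.0308, 0], 0]]'

```text
time_s: 17.78
tcp_pos: [0.6213, -0.042, 0.1487]
ee_rot: [[0.151, -0.989, -0.004], [-0.989, -0.151, -0.0], [-0.0, 0.004, -1.0]]
wrist_force: [-0.3, 0.1, -0.7]
gripper_width: 0.576
gripper_force: 30.0
```

Emit:
apply_moves --moves '[[[0, 0, 0], 0], [[0, 0, 0.02], 0], [[0, 0, 0], 0], [[0, 0, 0], 0], [[0, 0, 0], 0]]'

```text
time_s: 18.2
tcp_pos: [0.6206, -0.0427, 0.1306]
ee_rot: [[0.151, -0.989, -0.002], [-0.989, -0.151, -0.001], [0.0, 0.002, -1.0]]
wrist_force: [0.7, -0.4, -1.3]
gripper_width: 0.577
gripper_force: 30.0
```

Run:
```python
from h import *
p=imaging.capture("side");to(.6198,-.0418,.062); save(p,"s7.png",250,370,130,250,4)
```

```text
t 18.25 tcp [ 0.621  -0.0426  0.1313] shift [-0.001   0.0011  0.0693] turn -0.02 w 50.4 gf 30.0 F [ 0.4 -0.7 -1.1] tilt [ 0. -0.]
```

View pics/s7.png

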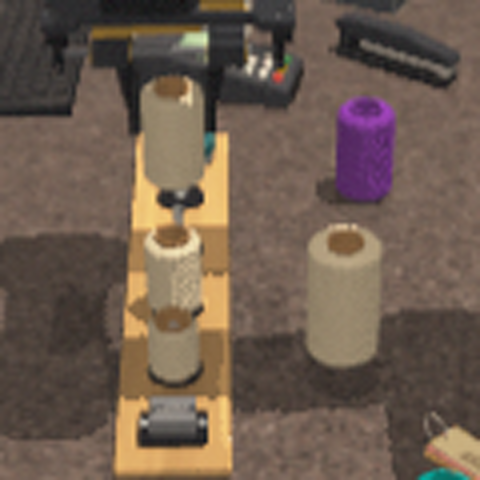

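Tube_r is at crop (172,130), in line with the third pin at (178,215). I'll lower and release it.

Emit:
apply_moves --moves '[[[-0.001, 0.001, 0.02], 0], [[0, 0, 0.02], 0], [[0, 0, 0.015], 0], [[0, 0, 0.008], 0], [[0, 0, 0.003], 0]]'

```text
time_s: 18.67
tcp_pos: [0.6194, -0.0417, 0.0644]
ee_rot: [[0.151, -0.989, -0.001], [-0.989, -0.151, -0.0], [0.0, 0.001, -1.0]]
wrist_force: [-0.3, 0.2, -2.0]
gripper_width: 0.572
gripper_force: 30.0
```

Emit:
apply_moves --moves '[[[0, 0, 0.002], 0], [[0, 0, 0], 0], [[0, 0, 0], 0], [[0, 0, 0], 0]]'

```text
time_s: 19.0
tcp_pos: [0.6207, -0.0415, 0.0642]
ee_rot: [[0.151, -0.989, 0.002], [-0.989, -0.151, 0.0], [0.0, -0.002, -1.0]]
wrist_force: [0.2, -0.9, -1.6]
gripper_width: 0.575
gripper_force: 30.0
```

Emit:
apply_moves --moves '[[[0, 0, 0], 0], [[0, 0, 0], 0], [[0, 0, 0], 0], [[0, 0, 0], 0]]' --hand 0.076

```text
time_s: 19.33
tcp_pos: [0.6203, -0.0415, 0.0635]
ee_rot: [[0.151, -0.989, 0.001], [-0.989, -0.151, 0.0], [0.0, -0.001, -1.0]]
wrist_force: [-0.4, 0.3, -0.3]
gripper_width: 0.796
gripper_force: 0.0
```

Emit:
apply_moves --moves '[[[0, 0, -0.01], 0], [[0, 0, -0.025], 0], [[0, 0, -0.035], 0], [[0, 0, -0.03], 0], [[0, 0, 0], 0]]'

```text
time_s: 19.75
tcp_pos: [0.6245, -0.0416, 0.1717]
ee_rot: [[0.153, -0.988, 0.015], [-0.988, -0.153, -0.0], [0.002, -0.015, -1.0]]
wrist_force: [1.2, 1.0, 1.2]
gripper_width: 0.873
gripper_force: 0.0
```

Run:
```python
from h import *
p=imaging.capture("side");imaging.capture("top");to(.472,.0566,.16); save(p,"s8.png",250,370,130,250,4)
```

```text
t 19.85 tcp [ 0.6209 -0.0414  0.1657] shift [-0.1193  0.1325  0.0051] turn -0.02 w 75.9 gf 0.0 F [-0.1  0.3 -1.1] tilt [0.005 0.001]
```

View pics/s8.png

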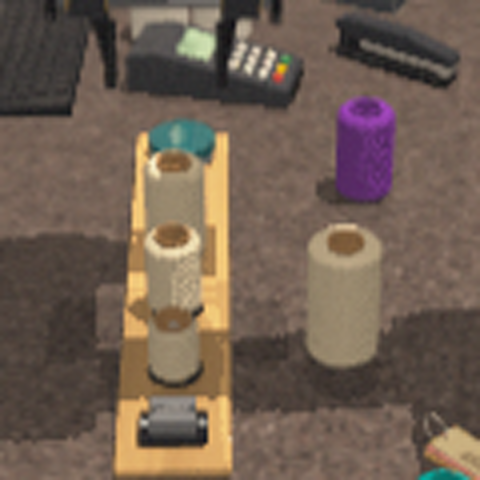

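Tube_r is seated (crop 175,190). Last is tube_s at (.472,.057).

Emit:
apply_moves --moves '[[[-0.0239, 0.0265, 0], 0], [[-0.0239, 0.0265, 0], 0], [[-0.0239, 0.0265, 0], 0], [[-0.0239, 0.0265, 0], 0], [[-0.0239, 0.0265, 0], 0]]'

```text
time_s: 20.27
tcp_pos: [0.4687, 0.0568, 0.162]
ee_rot: [[0.15, -0.989, -0.002], [-0.989, -0.15, -0.001], [0.001, 0.002, -1.0]]
wrist_force: [-0.6, 1.6, 0.5]
gripper_width: 0.872
gripper_force: 0.0
```

Emit:
apply_moves --moves '[[[0, 0, 0], 0], [[0, 0, 0.02], 0], [[0, 0, 0.01], 0], [[0, 0, 0], 0], [[0, 0, 0], 0]]'

```text
time_s: 20.68
tcp_pos: [0.4705, 0.0562, 0.1324]
ee_rot: [[0.151, -0.989, -0.002], [-0.989, -0.151, -0.001], [0.001, 0.002, -1.0]]
wrist_force: [0.4, 0.2, 0.0]
gripper_width: 0.874
gripper_force: 0.0
```

Run:
```python
from h import *
imaging.capture("side");to(.472,.0566,.063)
```

```text
t 20.73 tcp [0.4711 0.0564 0.133 ] shift [-0.0001 -0.0009  0.07  ] turn -0.02 w 75.9 gf 0.0 F [ 0.3 -0.2  0. ] tilt [-0.001 -0.001]
```

Emit:
apply_moves --moves '[[[0, 0, 0.025], 0], [[0, 0, 0.02], 0], [[0, 0, 0.015], 0], [[0, 0, 0.01], 0], [[0, 0, 0], 0]]'

```text
time_s: 21.15
tcp_pos: [0.4702, 0.056, 0.0616]
ee_rot: [[0.15, -0.989, -0.003], [-0.989, -0.15, -0.001], [0.001, 0.004, -1.0]]
wrist_force: [0.3, -0.6, 1.4]
gripper_width: 0.873
gripper_force: 0.0
```

Emit:
apply_moves --moves '[[[0, 0, 0], 0], [[0, 0, 0], 0], [[0, 0, 0], 0], [[0, 0, 0], 0], [[0, 0, 0], 0]]' --hand 0

```text
time_s: 21.57
tcp_pos: [0.4722, 0.057, 0.0641]
ee_rot: [[0.151, -0.988, 0.003], [-0.988, -0.151, 0.001], [-0.001, -0.003, -1.0]]
wrist_force: [1.2, 0.9, 2.7]
gripper_width: 0.639
gripper_force: 29.9
```

Emit:
apply_moves --moves '[[[0, 0, 0], 0], [[0, 0, -0.01], 0], [[0, 0, -0.02], 0], [[0, 0, -0.03], 0], [[0, 0, -0.03], 0]]'

```text
time_s: 21.98
tcp_pos: [0.4693, 0.056, 0.1528]
ee_rot: [[0.15, -0.989, -0.005], [-0.989, -0.15, -0.001], [0.001, 0.005, -1.0]]
wrist_force: [1.3, 1.3, -1.4]
gripper_width: 0.635
gripper_force: 29.9
```

Emit:
apply_moves --moves '[[[0, 0, -0.025], 0], [[0, 0, -0.015], 0], [[0, 0, 0], 0], [[0, 0, 0], 0]]'

```text
time_s: 22.32
tcp_pos: [0.4702, 0.0566, 0.1927]
ee_rot: [[0.15, -0.989, -0.001], [-0.989, -0.15, 0.001], [-0.001, 0.0, -1.0]]
wrist_force: [-0.7, 0.1, -2.9]
gripper_width: 0.636
gripper_force: 29.9
```

Run:
```python
from h import *
imaging.capture("side");to(.6318,-.121,.193)
```

```text
t 22.37 tcp [0.4696 0.0563 0.1916] shift [ 0.1996 -0.1337 -0.0018] turn -0.06 w 55.4 gf 29.9 F [-0.2  0.1 -3.8] tilt [-0.003 -0.   ]
```

Emit:
apply_moves --moves '[[[0.0285, -0.0191, 0], 0], [[0.0285, -0.0191, 0], 0], [[0.0285, -0.0191, 0], 0], [[0.0285, -0.0191, 0], 0], [[0.0285, -0.0191, 0], 0]]'

```text
time_s: 22.78
tcp_pos: [0.5864, -0.0711, 0.19]
ee_rot: [[0.151, -0.989, -0.006], [-0.989, -0.151, -0.0], [-0.001, 0.005, -1.0]]
wrist_force: [1.3, 0.8, -1.4]
gripper_width: 0.636
gripper_force: 29.9
```

Emit:
apply_moves --moves '[[[0.0285, -0.0191, 0], 0], [[0.0285, -0.0191, 0], 0], [[0, 0, 0], 0], [[0, 0, 0.02], 0], [[0, 0, 0.02], 0]]'

```text
time_s: 23.2
tcp_pos: [0.6328, -0.121, 0.1503]
ee_rot: [[0.149, -0.989, -0.002], [-0.989, -0.149, 0.0], [-0.001, 0.002, -1.0]]
wrist_force: [-0.4, 0.3, -2.4]
gripper_width: 0.638
gripper_force: 29.9
```

Emit:
apply_moves --moves '[[[0, 0, 0], 0], [[0, 0, 0], 0], [[0, 0, 0], 0]]'

```text
time_s: 23.45
tcp_pos: [0.6333, -0.1204, 0.1528]
ee_rot: [[0.151, -0.988, -0.001], [-0.988, -0.151, -0.001], [0.0, 0.001, -1.0]]
wrist_force: [0.3, 0.0, -1.8]
gripper_width: 0.636
gripper_force: 29.9
```

Run:
```python
from h import *
p=imaging.capture("side");to(.6318,-.121,.079); save(p,"s9.png",250,370,110,250,4)
```

```text
t 23.5 tcp [ 0.6338 -0.1203  0.1537] shift [0.0003 0.0021 0.0747] turn 0.02 w 55.1 gf 29.9 F [ 0.2 -0.5 -1.4] tilt [ 0.001 -0.001]
```

View pics/s9.png

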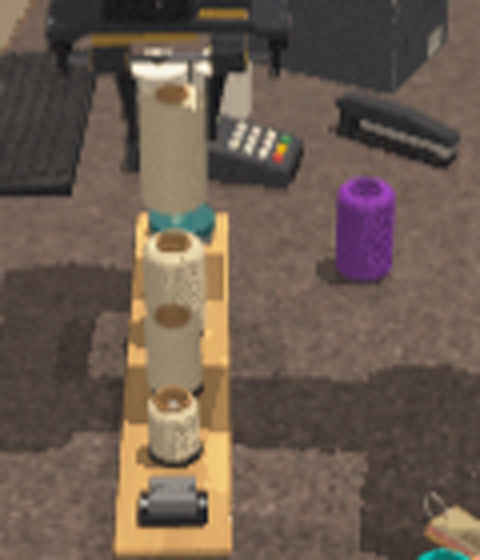

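Tube_s at crop (173,140) is in line with the row, above the last pin. I'll lower and release it.

Emit:
apply_moves --moves '[[[0, 0.0015, 0.025], 0], [[0, 0, 0.02], 0], [[0, 0, 0.015], 0], [[0, 0, 0.008], 0], [[0, 0, 0.004], 0]]'

```text
time_s: 23.92
tcp_pos: [0.6317, -0.1205, 0.0808]
ee_rot: [[0.151, -0.988, -0.0], [-0.988, -0.151, -0.0], [0.0, 0.0, -1.0]]
wrist_force: [0.1, 0.1, -1.7]
gripper_width: 0.634
gripper_force: 29.9
```

Emit:
apply_moves --moves '[[[0, 0, 0.001], 0], [[0, 0, 0], 0], [[0, 0, 0], 0], [[0, 0, 0], 0]]'

```text
time_s: 24.25
tcp_pos: [0.6325, -0.1207, 0.0813]
ee_rot: [[0.151, -0.989, 0.002], [-0.989, -0.151, -0.0], [0.0, -0.002, -1.0]]
wrist_force: [-0.1, -0.5, -1.4]
gripper_width: 0.641
gripper_force: 29.9
```

Emit:
apply_moves --moves '[[[0, 0, 0], 0], [[0, 0, 0], 0], [[0, 0, 0], 0], [[0, 0, 0], 0]]' --hand 0.082

```text
time_s: 24.58
tcp_pos: [0.6321, -0.1207, 0.0806]
ee_rot: [[0.151, -0.989, 0.001], [-0.989, -0.151, -0.0], [0.0, -0.001, -1.0]]
wrist_force: [0.0, 0.4, 0.1]
gripper_width: 0.853
gripper_force: 0.0
```

Emit:
apply_moves --moves '[[[0, 0, -0.01], 0], [[0, 0, -0.025], 0], [[0, 0, -0.03], 0], [[0, 0, -0.035], 0], [[0, 0, -0.02], 0]]'

```text
time_s: 25.0
tcp_pos: [0.6334, -0.1211, 0.2054]
ee_rot: [[0.152, -0.988, 0.007], [-0.988, -0.152, -0.001], [0.002, -0.006, -1.0]]
wrist_force: [1.3, -0.3, 1.1]
gripper_width: 0.942
gripper_force: 0.0
```

Emit:
apply_moves --moves '[[[0.02, 0.03, 0], 0], [[0.02, 0.03, 0], 0], [[0.02, 0.03, 0], 0], [[0.02, 0.03, 0], 0], [[0.02, 0.03, 0], 0]]'

```text
time_s: 25.42
tcp_pos: [0.4974, -0.2431, 0.2012]
ee_rot: [[0.152, -0.988, 0.001], [-0.988, -0.152, -0.001], [0.001, -0.001, -1.0]]
wrist_force: [-0.1, -0.5, 0.4]
gripper_width: 0.943
gripper_force: 0.0
```

Emit:
apply_moves --moves '[[[0, 0, 0], 0], [[0, 0, 0], 0], [[0, 0, 0], 0], [[0, 0, 0], 0]]'

```text
time_s: 25.75
tcp_pos: [0.4995, -0.2418, 0.2005]
ee_rot: [[0.152, -0.988, 0.001], [-0.988, -0.152, -0.0], [0.0, -0.001, -1.0]]
wrist_force: [-0.2, 0.3, 0.3]
gripper_width: 0.944
gripper_force: 0.0
```

Run:
```python
from h import *
p=imaging.capture("side");to(.6318,-.121,.079)
t=imaging.capture("top")
a=cv2.resize(p["frame"][120:250,240:380],(400,372),interpolation=cv2.INTER_CUBIC);b=cv2.resize(t["frame"][130:260,230:370],(400,372),interpolation=cv2.INTER_CUBIC)
cv2.imwrite("pics/fin.png",np.hstack([a,b]))
d=np.array([.1517,-.9884])
for n,q in (("side",p),("top",t)):
    print(n,[proj(q,[x,y,.016+h]).round(0).tolist() for (h,_),x,y in zip(SZ.values(),(.595,.6077,.6198,.6318),(.1165,.0373,-.0418,-.121))])
```

```text
t 25.8 tcp [ 0.4995 -0.2416  0.2003] shift [-0.0991 -0.1491  0.1213] turn 0.05 w 82.2 gf 0.0 F [-0.3  0.1 -0.2] tilt [ 0.001 -0.   ]
side [[[293.0, 209.0]], [[293.0, 188.0]], [[293.0, 170.0]], [[294.0, 152.0]]]
top [[[271.0, 174.0]], [[299.0, 167.0]], [[329.0, 160.0]], [[360.0, 153.0]]]
```

View pics/fin.png

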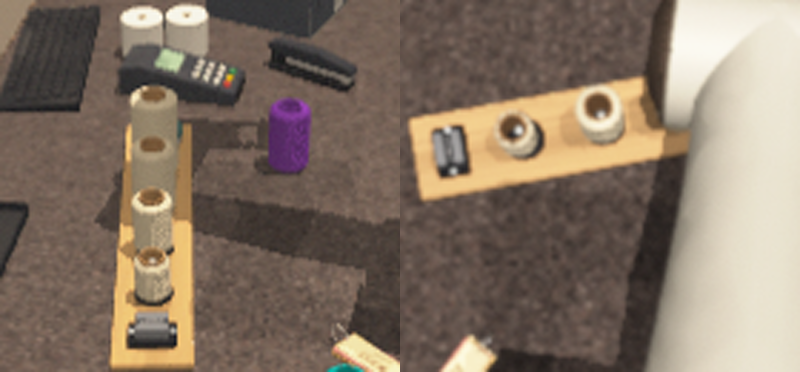

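All four tops are within a few pixels of the predicted seated positions in the side view: crop (151,255), (151,194), (151,143) and (154,91). The bystanders I can see are unmoved, so I'm handing in.

```bash
python3 -c "
from station import r
print(r.finish_job())"
```

```text
the job is handed in; nothing more can be done
None
```

All four cream tubes are seated on the spindles, from the shortest next to the thread cutter to the tallest beside the pin tin; I handed the job in at about 26 s, and no verdict came back.

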